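Index the sample turntable to its next station

ROBOT

A 6-joint arm with a two-finger parallel gripper is mounted at the origin on a cart in front of the work surface, level with it; the furniture and walls round the work are solid. World frame = base frame: x ahead of the robot, y to its left, z up, the work surface at z = 0. Lengths are in m, angles in rad, forces in N, time in s.
With the tool pointing down it reaches from about 0.3 to 0.775 m from the base axis. Payload 14.6 kg.
Tool frame: the origin (TCP) lies on the centre line of the jaws, within the pads' length; the fingertips stand 19 mm ahead of it and the grasp point (between the pads) is the TCP; y points along the fingers, x is the direction in which the jaws open and shut, and the axes are right-handed (so a half turn about y gives the same grasp; the last joint's range is limited). The gripper opens to 94 mm and grips with 3 to 60 N. Pads are 16 mm wide; open, the fingers measure 119 mm over their backs; the gripper's body (75 mm by 177 mm) begins 78 mm behind the grasp point.
Start: joints at [1.26, 0.3, 1.521, -0, 1.321, -0.067], TCP at [0.133, 0.534, 0.224] pointing down, gripper open.
Joint ranges: [-3.03, 3.03], [-0.79, 2.21], [0.23, 2.52], [-1.04, 4.18], [0, 3.07], [-2.55, 2.55]. Speed limits (rad/s): [2.22, 2.22, 2.57, 3.14, 3.14, 3.14].

INTERFACE

Orientations are given as [roll, pitch, yaw] about the fixed x, y, z axes, in that order (R = Rz(yaw) Ry(pitch) Rx(roll)).
In Python, from station import ctrl, optics gives the robot as it stands.
- The arm moves only by the tool jog_arm, never from a script. Its argument "targets" is a list of rows, each a list of 3 entries, a list of its own where there are three numbers: the finger opening in cm, from 0 to 9.4, then the shift along the tool's x, y, z in cm, then the turn about the tool's y in rad. A call has 1 to 10 rows; each row is the pose to reach, as a shift and turn from the pose commanded when the call began, along the tool's axes at that moment; what a row does not reach only later rows make up. A row lasts 1/10 s, in which the tool goes at most 50 mm and 8.59 degrees, less where a joint would pass 70% of its speed; a pose out of reach is approached as far as the arm can. A call with a gripper value outside its range is refused whole. The fingers move at their own pace and stop on an object; "grip_force" is the grip in N (left out, the last holds). Time passes only in rows, so rows that repeat a pose let the fingers close. It gives the time, the measured TCP pose, the force and the opening at its end, in the units of the state.
- ctrl.get_obs(): the state, without advancing time (a new reading comes with each control period).
- optics.camera(name): name is "side" or "top" or "wrist"; returns a dict with "img" (420x560x3 uint8, red, green, blue), "range_z" (420x560 float32, m along the optical axis (not along the pixel's ray), 0 where there is no reading), "camera_matrix" (3x3 intrinsics, pixels), "world_to_cam" (4x4, takes a point from world to camera coordinates); the wrist camera has in their place "mount" (4x4, takes a point from camera to tool coordinates, whose origin is the TCP and whose axes are the tool frame's). Camera axes: x right, y up, looking along -z (the intrinsics and any distortion apply to the point x, -y, -z); pixel columns grow to the right and rows downward; lengths in m; the calibration is good to about 2 mm. A picture is of the moment at which its call begins: read the wrist's pose just before it.
- ctrl.hand_in(): hands the job in, once; it reports no verdict.
The state is a dict: "time_s": time; "qpos": joint angles; "joint_vel": joint speeds; "tau": joint torques, N m; "ee_pos": TCP position; "eef_rot": TCP orientation; "force": force on the tool from outside, world axes, zero at the start; "moment": the same for the moment, N m; "grip_width": finger opening in m.
Only numpy, scipy, OpenCV 4.12 (cv2) and the standard library are available. Lean on these libraries where they do the work, as an engineer would, in place of code of your own. Each camera call takes 0.05 s, during which the arm holds its last target. There are 200 camera calls.

TASK

Move the dropper turntable on to its next station: draw the spring index pin up by its black knob, turn the table counterclockwise (seen from above) with it, and let the pin drop fully home in the hole of the stop plate clamped to the ring. That hole's place is not known exactly, so feel for it gently with the pin riding on the plate and stop as soon as it drops in: never press or drive the pin against the metal with more than about 20 N. Let go at the end, and leave the timer, the beaker and the tube where they stand.

Things in the scene. Friction and masses are not known exactly. Their poses are not given: they have to be found in the camera images.
- carousel: Fixed base of the turntable: grey foot disc 300 mm across, 10 mm thick; on it a metal index ring, 108 to 142 mm from the axis, flat top 30 mm above the worktop. Origin on the vertical turning axis at worktop height. The pin runs 125 mm from the axis; at turntable angle 0 it stands 158 degrees counterclockwise of this body's x axis.
- home_hole (a point): Mouth centre of the home hole in the ring, 30 mm up. The NEXT hole is like it (11.5 mm wide, same 125 mm radius), in a dark steel stop plate: a 52 degree arc, hole in its middle, two clamp screws at its outer edge, top flush with the ring, smooth all the way. It is clamped so that its hole lies 38 to 52 degrees (0.66 to 0.91 rad) counterclockwise of the home hole; where exactly is not measured.
- turntable (a joint): Turntable angle, rad: 0 with the pin in the home hole, growing counterclockwise seen from above, -0.2 to 1.3. White disc 190 mm across, top 43 mm up, with three fixed dropper bottles reaching up to 128 mm and an outward bracket that carries the pin. It stays where it is left and drags lightly (about 1 N at the pin). Play with the pin in a hole: about 0.014 rad either way.
- index_pin (a joint): Height of the spring index pin in m: 0 fully down (home in a hole), about 0.010 when its tip rides on the ring or plate, 0.016 fully drawn. A spring pushes it down with about 4 N when down and 6 N when drawn; it slides freely up and down.
- knob_mid (a point): Point on the axis of the black pin knob, an upright cylinder 24 mm across, 34 mm tall; it is 16 mm below the knob's top and 77 mm above the worktop with the pin down. Knob and pin are one piece. Under it, 1 mm below its lower end when down, is the bracket boss, 27 mm across, top 58 mm up; the bracket (26 mm wide, top 55 mm up) runs inward only.
- pin_shank: The steel shank of the pin, 8 mm thick with a round tip, below the knob on the same axis. Origin: 59 mm above the worktop with the pin down, 39 mm above its tip; the tip goes 10 mm deep into a hole. This is the part that must not be forced against the ring or plate.
- timer: Bystander: small white timer, 66 x 66 x 21 mm, lying on the worktop. Origin: centre of its underside.
- beaker_glass: Bystander: small clear beaker, 44 x 48 x 58 mm. Origin: centre of its underside.
- tube50_3: Bystander: capped standing tube, 33 mm across, 114 mm tall. Origin: centre of its underside.

How it is judged:
On the way, in this order (a step that is already met when the one before it is completed fails the run):
1. the pin is drawn clear of the home hole (up 9.5 mm or more) (value of joint index_pin above 0.0095 m and value of joint turntable below 0.2 rad), for 0.1 s.
2. the table is turned counterclockwise at least 0.3 rad with the pin out (value of joint turntable above 0.3 rad and value of joint index_pin above 0.008 m), for 0.1 s.
At the end, for the whole second after the job is handed in: The index pin is home in the hole of the stop plate (pin within 2 mm of fully down, turntable between 0.6 and 0.98 rad, which is only possible in that hole), the table is at rest and the tube still stands (value of joint index_pin below 0.002 m and value of joint turntable between 0.6 and 0.98 rad and velocity of joint turntable between -0.02 and 0.02 rad/s and angle between tube50_3's own z axis and vertical below 0.1 rad); the robot touches nothing.
It fails at once if the pin is forced: more than 25 N between its shank and the ring or plate (contact force between pin_shank and anything else above 25 N).
It fails at once if a bystander (timer, beaker or tube) is moved more than 15 mm (distance of any of timer, beaker_glass, tube50_3 from where it was at the start of the episode above 0.015 m).
It also fails if it takes over 48 s, if anything falls off the work surface, if the arm or the gripper's body presses on something with over 40 N, if the wrist force passes 120 N, or if a joint passes its speed limit or range.

## Working session

There is one attempt and no reset: what is moved stays moved. The work goes in short steps, Python scripts to look and compute and a tool call to move; the robot and the scene stay as the last step left them, time stands still between calls to the robot, and variables do not carry over. Pictures are saved under pics/ and viewed, about 8 in all and at most 12, crops included, and the job is handed in when it is done.

Besides the shell and the picture viewer there is one more tool, called after "Request:" as name(argument=value, ...) on one line, values as JSON. jog_arm: Moves the arm, as the interface text tells. Its arguments: {"type":"object","properties":{"targets":{"type":"array","items":{"type":"array"}},"grip_force":{"type":"number"}},"required":["targets"]}

```bash
ls; mkdir -p pics; python3 - <<'E'
from station import ctrl, optics
import cv2,numpy as np,pickle
o=ctrl.get_obs();print(o)
d={}
for n in("side","top"):
    c=optics.camera(n);d[n]=c;cv2.imwrite(f"pics/{n}0.png",c["img"][:,:,::-1]);print(n,c["camera_matrix"],c["world_to_cam"])
pickle.dump(d,open("d0.pkl","wb"))
E
```

```text
pics
{'time_s': 0.0, 'qpos': array([ 1.26040587e+00,  3.00483142e-01,  1.52162011e+00,  2.46760824e-05,
        1.32067272e+00, -6.65875016e-02]), 'joint_vel': array([-2.51177500e-04, -1.06248463e-05,  1.47556943e-03,  5.82719083e-05,
       -5.00262832e-06,  4.04222816e-04]), 'tau': array([ 8.68250027e-05, -5.31822145e+01, -3.52728903e+01,  7.07405386e-02,
        2.44486704e-02, -3.44490729e-05]), 'ee_pos': array([0.13268109, 0.53349906, 0.2238632 ]), 'eef_rot': array([-1.57069374e+00,  1.17910309e-03,  1.32698731e+00]), 'force': array([0.4723266 , 0.74060798, 0.05440233]), 'moment': array([ 0.03463339, -0.01566222, -0.03069137]), 'grip_width': 0.09422208897912343}
side [[443.15057007   0.         271.36225361]
 [  0.         443.15057007 210.74862351]
 [  0.           0.           1.        ]] [[ 0.90827233 -0.41825579 -0.01017193 -0.33761599]
 [ 0.21586073  0.44765313  0.86776196 -0.24021657]
 [-0.35839296 -0.7903599   0.49687596 -0.77943554]
 [ 0.          0.          0.          1.        ]]
top [[447.65430593   0.         275.30954209]
 [  0.         447.65430593 210.86233804]
 [  0.           0.           1.        ]] [[ 0.02158846 -0.99970575 -0.01106165  0.17239808]
 [ 0.9956246   0.02049155  0.09116882 -0.45915171]
 [-0.09091532 -0.01298144  0.99577401 -0.8765713 ]
 [ 0.          0.          0.          1.        ]]
```

View pics/top0.png

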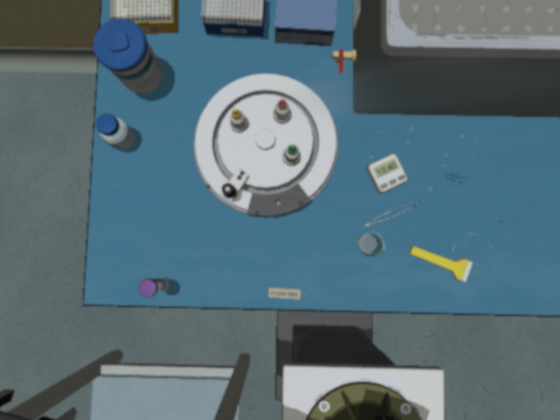

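View pics/side0.png

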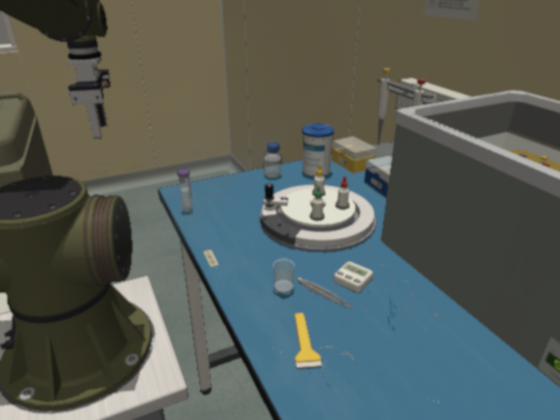

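The top view shows the turntable centred near (265,140), the knob at (231,190), the dark plate around (278,203) with its hole near its middle, the beaker at (370,244), the timer at (388,173) and the purple-capped tube at (150,288). The side view shows the knob at (269,190) and the bottles behind it.

```bash
cat > h.py <<'E'
import numpy as np,cv2
def ray(c,uv,z):
    """pixel -> world point on plane z (static camera)"""
    K,W=c["camera_matrix"],c["world_to_cam"]
    d=np.linalg.inv(K)@[uv[0],uv[1],1]; d=W[:3,:3].T@(d*[1,-1,-1]); o=-W[:3,:3].T@W[:3,3]
    return o+d*(z-o[2])/d[2]
def cloud(c,W=None):
    K=c["camera_matrix"];r=c["range_z"];W=c["world_to_cam"] if W is None else W
    v,u=np.mgrid[:r.shape[0],:r.shape[1]]
    p=np.stack([(u-K[0,2])/K[0,0]*r,-(v-K[1,2])/K[1,1]*r,-r],-1)
    return (p-W[:3,3])@W[:3,:3]
E
python3 - <<'E'
import pickle,cv2,numpy as np
from scipy.optimize import least_squares
from h import *
d=pickle.load(open("d0.pkl","rb"));c=d["top"];P=cloud(c);im=c["img"]
def circ(p):
    s=least_squares(lambda q:np.hypot(p[:,0]-q[0],p[:,1]-q[1])-q[2],[p[:,0].mean(),p[:,1].mean(),.1],loss="soft_l1",f_scale=.002)
    return s.x
# ring: outer edge, height 0.02..0.036
x,y,z=P[...,0],P[...,1],P[...,2]
sub=np.zeros(z.shape,bool);sub[60:225,180:350]=1
for lo,hi in((.02,.037),(.038,.048)):
    m=(sub&(z>lo)&(z<hi)).astype(np.uint8);cs,_=cv2.findContours(m,0,cv2.CHAIN_APPROX_NONE)
    k=max(cs,key=cv2.contourArea);print(lo,np.median(z[m>0]))
    zz=.03 if lo<.03 else .043
    pts=np.array([ray(c,q[0],zz) for q in k]);print(circ(pts))
for (u,v) in((231,190),):
    s=np.s_[v-14:v+15,u-14:u+15];dk=(im[s].max(-1)<70)&(z[s]>.085)
    print("knob",dk.sum(),[np.median(a[s][dk]) for a in(x,y,z)])
    q=np.argwhere(dk).mean(0);print(ray(c,(u-14+q[1],v-14+q[0]),.093))
print("hole approx",ray(c,(278,203),.03))
for n,uv,h in(("tube",(150,288),.114),("beaker",(370,244),.058),("timer",(388,173),.021)):print(n,ray(c,uv,h))
# side: knob
c=d["side"];P=cloud(c);s=np.s_[178:215,255:285];p=P[s];dk=(c["img"][s].max(-1)<60)&(p[...,2]>.06)&(p[...,2]<.1)
print("side knob",dk.sum(),np.median(p[dk],0))
a=cv2.resize(d["top"]["img"][160:225,200:330,::-1],None,fx=6,fy=6,interpolation=2);cv2.imwrite("pics/crop.png",a)
E
```

```text
0.02 0.029771848295656076
[0.59408536 0.20491645 0.14180043]
0.038 0.043235684696087205
[0.59558997 0.20491745 0.0933605 ]
knob 56 [np.float64(0.48441515015955094), np.float64(0.26624412868675384), np.float64(0.09271650706174644)]
[0.4854605  0.26812092 0.093     ]
hole approx [0.47051259 0.17691627 0.03      ]
tube [0.30472625 0.40064197 0.114     ]
beaker [ 0.39233825 -0.00051812  0.058     ]
timer [ 0.53693596 -0.04380096  0.021     ]
side knob 83 [0.48552727 0.26071761 0.07739257]
```

View pics/crop.png

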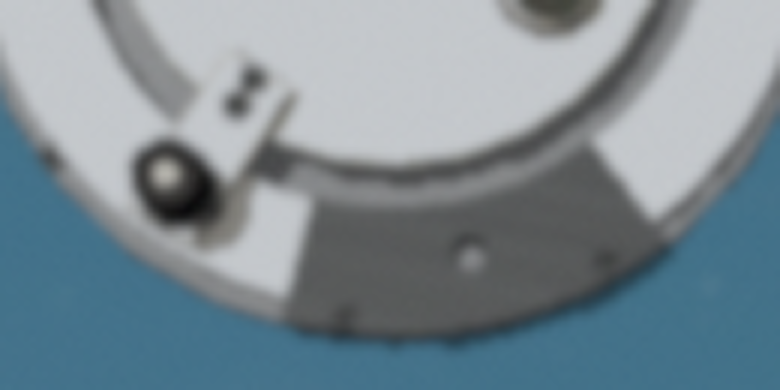

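The crop shows the hole at full-image pixel (278.3,202.5), which puts it about 42° counterclockwise of the pin. The measured radii agree with the data: ring 141.8 mm, pin about 125 mm, hole about 126 mm. Next I move above the knob.

Request:
jog_arm(targets=[[6, [-17.5, 5.0, -40.7], 0.26], [6, [-17.5, 5.0, -40.7], 0.26], [6, [-17.5, 5.0, -40.7], 0.26], [6, [-17.5, 5.0, -40.7], 0.26], [6, [-17.5, 5.0, -40.7], 0.26], [6, [-17.5, 5.0, -40.7], 0.26], [6, [-17.5, 5.0, -40.7], 0.26], [6, [-17.5, 5.0, -40.7], 0.26], [6, [-17.5, 5.0, -40.7], 0.26], [6, [-17.5, 5.0, -40.7], 0.26]])

```text
time_s: 1.1
ee_pos: [0.4882, 0.2622, 0.1731]
eef_rot: [-1.57, 0.002, 1.062]
force: [-0.2, 0.9, 0.5]
grip_width: 0.0599
```

Request:
jog_arm(targets=[[6, [0, 0, 0], 0], [6, [0, 0, 0], 0]])

```text
time_s: 1.3
ee_pos: [0.4848, 0.2663, 0.1744]
eef_rot: [-1.57, 0.0, 1.068]
force: [0.6, 0.6, -0.3]
grip_width: 0.0598
```

```bash
cat >> h.py <<'E'
from scipy.spatial.transform import Rotation as Ro
def wrist(name):
    from station import ctrl,optics
    o=ctrl.get_obs();c=optics.camera("wrist");cv2.imwrite(f"pics/{name}.png",c["img"][:,:,::-1])
    T=np.eye(4);T[:3,:3]=Ro.from_euler("xyz",o["eef_rot"]).as_matrix();T[:3,3]=o["ee_pos"]
    c["world_to_cam"]=np.linalg.inv(T@c["mount"]);print("t",o["time_s"],"p",o["ee_pos"].round(4),"rot",o["eef_rot"].round(3),"F",o["force"].round(1),"w",round(o["grip_width"],4))
    return o,c
def knob(c):
    "black points over the boss: knob top centroid and height"
    P=cloud(c);m=(c["img"].max(-1)<75)&(np.hypot(P[...,0]-.5945,P[...,1]-.205)>.1)&(np.hypot(P[...,0]-.5945,P[...,1]-.205)<.15)&(P[...,2]>.07)&(P[...,2]<.125)
    p=P[m];return m.sum(),p
E
python3 - <<'E'
from h import *
o,c=wrist("w1");n,p=knob(c);print(n)
if n:
    t=p[p[:,2]>np.percentile(p[:,2],90)-.004];print(t[:,2].mean(),(t.min(0)+t.max(0))/2,np.ptp(t,0))
E
```

```text
t 1.3 p [0.4848 0.2663 0.1744] rot [-1.57   0.     1.068] F [ 0.6  0.6 -0.3] w 0.0598
660
0.09179434582521828 [0.48829556 0.2717049  0.09144558] [0.02240068 0.02100654 0.00521795]
```

View pics/w1.png

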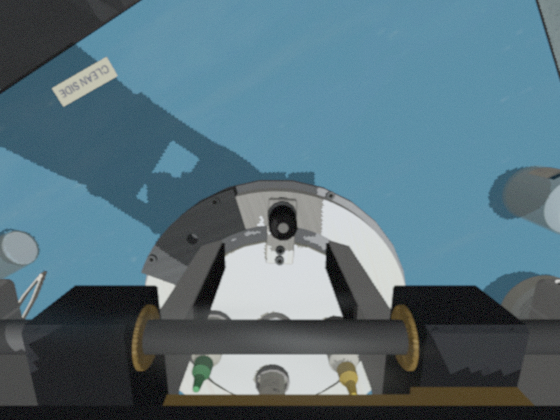

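The wrist view shows the knob at (282,222) between the fingertips at (225,245) and (330,245), with the plate hole at (193,239). I'll check the centring by projection before descending.

```bash
python3 - <<'E'
from h import *
o,c=wrist("w2");im=c["img"];K=c["camera_matrix"];M=np.linalg.inv(c["mount"]);print(c["mount"].round(4))
for z in(.093,.06):
  h=o["ee_pos"][2]-z; q=M@[0,h,0,1];print("axis at z",z,K@(q[:3]*[1,-1,-1])/-q[2])
g=im[180:260,240:330].max(-1);m=(g<45).astype(np.uint8)
cs,_=cv2.findContours(m,0,cv2.CHAIN_APPROX_NONE);k=max(cs,key=cv2.contourArea);x,y,w,h=cv2.boundingRect(k);print("box",x+240,y+180,w,h)
for r in range(y,y+h,4):
  s=np.flatnonzero(m[r]);print(r+180,s.min()+240,s.max()+240,c["range_z"][r+180,282])
print("hole",ray(c,(193,239),.03))
E
```

```text
t 1.35 p [0.4847 0.2665 0.1746] rot [-1.571 -0.     1.068] F [-0.8  1.1 -0.2] w 0.06
[[ 1.000e+00 -2.000e-04 -4.000e-04  1.000e-04]
 [-4.000e-04  2.532e-01 -9.674e-01 -1.594e-01]
 [ 3.000e-04  9.674e-01  2.532e-01  7.420e-02]
 [ 0.000e+00  0.000e+00  0.000e+00  1.000e+00]]
axis at z 0.093 [274.60242936 226.13160609   1.        ]
axis at z 0.06 [274.62325308 215.15601883   1.        ]
box 269 205 28 35
205 282 284 0.27816725
209 272 291 0.26438588
213 270 294 0.2527434
217 269 294 0.25143215
221 269 295 0.2514617
225 270 295 0.25236657
229 270 296 0.2531191
233 272 294 0.2539268
237 276 289 0.25433403
hole [0.47412413 0.17892478 0.03      ]
```

Request:
jog_arm(targets=[[6, [0.5, 4.0, 0], 0.05], [6, [0.5, 7.0, 0], 0.05], [6, [0.5, 9.0, 0], 0.05], [6, [0.5, 9.0, 0], 0.05]])

```text
time_s: 1.8
ee_pos: [0.4862, 0.2702, 0.0822]
eef_rot: [-1.569, 0.004, 1.018]
force: [0.4, 0.5, 0.6]
grip_width: 0.06
```

```bash
python3 - <<'E'
from h import *
o,c=wrist("w3")
E
```

```text
t 1.8 p [0.4862 0.2702 0.0822] rot [-1.569  0.004  1.018] F [0.4 0.5 0.6] w 0.06
```

View pics/w3.png

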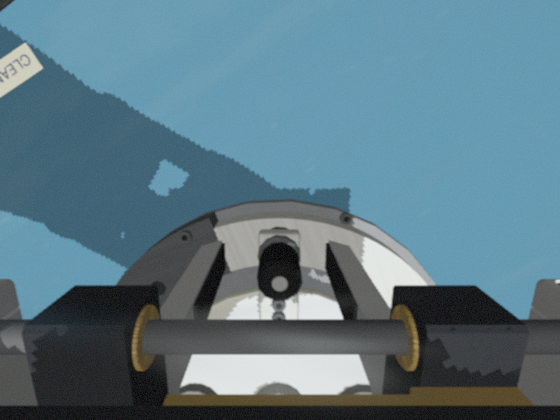

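The knob top sits at about (280,280) with the fingertips symmetric about 276.5, so it is roughly 2 mm off in +x. Axial placement is good. I shift and grip gently.

Request:
jog_arm(targets=[[3.2, [0.15, 0, 0], 0], [2.8, [0.15, 0, 0], 0], [2.0, [0.15, 0, 0], 0], [2.0, [0.15, 0, 0], 0], [2.0, [0.15, 0, 0], 0], [2.0, [0.15, 0, 0], 0]], grip_force=12)

```text
time_s: 2.45
ee_pos: [0.4888, 0.2713, 0.0848]
eef_rot: [-1.571, -0.0, 1.017]
force: [-1.1, -0.4, 3.7]
grip_width: 0.0237
```

Request:
jog_arm(targets=[[2.0, [0, -0.4, 0], 0], [2.0, [0, -0.8, 0], 0], [2.0, [0, -1.3, 0], 0], [2.0, [0, -1.3, 0], 0], [2.0, [0, -1.3, 0], 0]])

```text
time_s: 2.95
ee_pos: [0.4887, 0.2713, 0.0974]
eef_rot: [-1.571, -0.0, 1.017]
force: [2.3, -0.4, -5.2]
grip_width: 0.0237
```

```bash
python3 - <<'E'
from h import *
from station import optics
o,c=wrist("w4");n,p=knob(c)
if n: print(n,np.percentile(p[:,2],[50,80,95]))
s=optics.camera("side");cv2.imwrite("pics/s4.png",cv2.resize(s["img"][150:250,210:350,::-1],None,fx=5,fy=5))
E
```

```text
t 2.95 p [0.4887 0.2713 0.0974] rot [-1.571 -0.     1.017] F [ 2.3 -0.4 -5.2] w 0.0237
2149 [0.10385486 0.10515489 0.11598457]
```

View pics/s4.png

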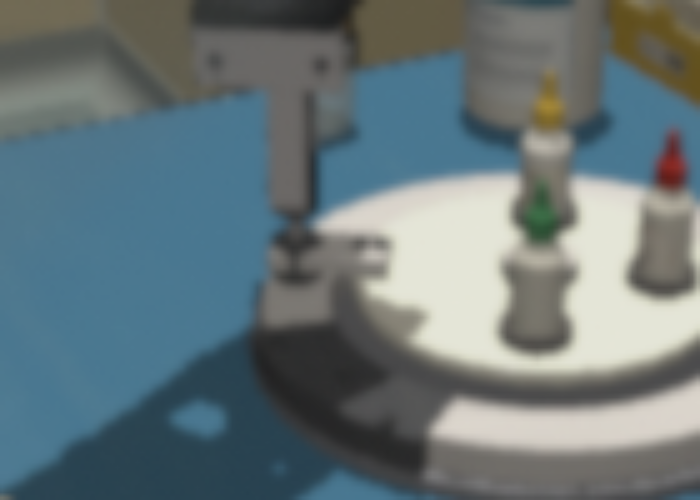

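Side view: the knob is lifted in the jaws with the pin clear. The wrist depth puts the knob top at about 0.105, so it is up roughly 12 mm, and the spring pulls with 5 N. Now I turn along the arc.

Request:
jog_arm(targets=[[2.0, [-0.38, 0, -0.01], -0.03], [2.0, [-0.87, 0, -0.03], -0.07], [2.0, [-1.5, 0, -0.09], -0.12], [2.0, [-2.12, 0, -0.18], -0.17], [2.0, [-2.73, 0, -0.3], -0.22], [2.0, [-3.33, 0, -0.45], -0.27], [2.0, [-3.81, 0, -0.6], -0.31], [2.0, [-4.29, 0, -0.76], -0.35], [2.0, [-4.64, 0, -0.89], -0.38], [2.0, [-4.87, 0, -0.99], -0.4]])

```text
time_s: 4.05
ee_pos: [0.4713, 0.2245, 0.0973]
eef_rot: [-1.57, -0.0, 1.418]
force: [0.9, 0.2, -5.5]
grip_width: 0.0236
```

Request:
jog_arm(targets=[[2.0, [-0.5, 0, -0.01], -0.04], [2.0, [-1.12, 0, -0.05], -0.09], [2.0, [-1.74, 0, -0.12], -0.14], [2.0, [-2.36, 0, -0.22], -0.19], [2.0, [-2.97, 0, -0.36], -0.24], [2.0, [-3.45, 0, -0.49], -0.28], [2.0, [-3.69, 0, -0.56], -0.3], [2.0, [-3.69, 0, -0.56], -0.3], [2.0, [-3.69, 0.05, -0.56], -0.3], [2.0, [-3.69, 0.1, -0.56], -0.3]])

```text
time_s: 5.05
ee_pos: [0.4711, 0.1874, 0.0963]
eef_rot: [-1.57, 0.0, 1.716]
force: [-3.0, -1.5, -4.9]
grip_width: 0.0234
```

Request:
jog_arm(targets=[[2.0, [0, 0.04, 0], 0], [2.0, [0, 0.04, 0], 0]])

```text
time_s: 5.25
ee_pos: [0.4711, 0.1874, 0.0958]
eef_rot: [-1.57, 0.0, 1.717]
force: [-3.5, -1.5, -5.1]
grip_width: 0.0236
```

Request:
jog_arm(targets=[[2.0, [0, 0.04, 0], 0], [2.0, [0, 0.04, 0], 0]])

```text
time_s: 5.45
ee_pos: [0.4711, 0.1874, 0.0955]
eef_rot: [-1.57, -0.0, 1.717]
force: [-3.7, -1.7, -5.3]
grip_width: 0.0236
```

Request:
jog_arm(targets=[[2.0, [0, 0.04, 0], 0], [2.0, [0, 0.04, 0], 0]])

```text
time_s: 5.65
ee_pos: [0.4711, 0.1874, 0.0951]
eef_rot: [-1.57, -0.0, 1.717]
force: [-5.5, -0.7, -4.9]
grip_width: 0.0236
```

Request:
jog_arm(targets=[[2.0, [0, 0.04, 0], 0], [2.0, [0, 0.04, 0], 0]])

```text
time_s: 5.85
ee_pos: [0.4711, 0.1874, 0.0947]
eef_rot: [-1.57, -0.0, 1.717]
force: [-5.0, -0.5, -5.0]
grip_width: 0.0241
```

Request:
jog_arm(targets=[[2.0, [0, 0.03, 0], 0], [2.0, [0, 0.03, 0], 0]])

```text
time_s: 6.05
ee_pos: [0.4712, 0.1874, 0.0945]
eef_rot: [-1.57, -0.0, 1.717]
force: [-6.1, -1.5, -4.4]
grip_width: 0.0237
```

Request:
jog_arm(targets=[[2.0, [0, 0.03, 0], 0], [2.0, [0, 0.03, 0], 0]])

```text
time_s: 6.25
ee_pos: [0.4712, 0.1874, 0.0944]
eef_rot: [-1.57, -0.0, 1.717]
force: [-6.4, -1.6, -2.6]
grip_width: 0.0242
```

Request:
jog_arm(targets=[[2.0, [0, 0.03, 0.05], 0], [2.0, [0, 0.03, 0.05], 0]])

```text
time_s: 6.45
ee_pos: [0.4711, 0.1874, 0.0943]
eef_rot: [-1.572, -0.0, 1.717]
force: [-4.3, -1.8, -0.5]
grip_width: 0.0235
```

Request:
jog_arm(targets=[[2.0, [0, 0.03, 0], 0], [2.0, [0, 0.03, 0], 0]])

```text
time_s: 6.65
ee_pos: [0.4711, 0.1874, 0.0941]
eef_rot: [-1.572, -0.0, 1.717]
force: [-4.8, -1.9, 3.7]
grip_width: 0.0238
```

The pin is touching the plate (Fz went from -5 to +3.7 N). I loosen the jaws so the pin rides on its spring, then begin feeling.

Request:
jog_arm(targets=[[2.75, [0, 0, 0], 0], [2.75, [0, 0, 0], 0], [2.75, [-0.1, 0, 0], -0.01], [2.75, [-0.2, 0, 0], -0.02], [2.75, [-0.3, 0, 0], -0.02], [2.75, [-0.4, 0, -0.01], -0.03]])

```text
time_s: 7.25
ee_pos: [0.4717, 0.1836, 0.0938]
eef_rot: [-1.571, -0.001, 1.747]
force: [0.1, 4.4, 0.7]
grip_width: 0.0276
```

```bash
cat > chk.py <<'E'
from h import *
import sys
o,c=wrist(sys.argv[1]);P=cloud(c);T=o["ee_pos"]
# knob top: black points within 12 mm of jaw axis (tool), below finger level
m=(c["img"].max(-1)<75)&(np.hypot(P[...,0]-T[0],P[...,1]-T[1])<.008)
p=P[m];z=p[:,2];print(m.sum(),"top z",np.percentile(z[z>.06],[20,50,80]).round(4))
E
python3 chk.py w5
```

```text
t 7.25 p [0.4717 0.1836 0.0938] rot [-1.571e+00 -1.000e-03  1.747e+00] F [0.1 4.4 0.7] w 0.0276
485 top z [0.1011 0.1016 0.1021]
```

Request:
jog_arm(targets=[[2.75, [-0.1, 0, 0], -0.01], [2.75, [-0.2, 0, 0], -0.015], [2.75, [-0.3, 0, 0], -0.024]])

```text
time_s: 7.6
ee_pos: [0.4721, 0.1801, 0.0935]
eef_rot: [-1.571, 0.0, 1.772]
force: [-0.3, 2.3, 2.1]
grip_width: 0.0276
```

```bash
python3 chk.py w6
```

```text
t 7.6 p [0.4721 0.1801 0.0935] rot [-1.571  0.     1.772] F [-0.3  2.3  2.1] w 0.0276
498 top z [0.1006 0.101  0.1015]
```

Request:
jog_arm(targets=[[2.75, [-0.1, 0, 0], -0.01], [2.75, [-0.2, 0, 0], -0.015]])

```text
time_s: 7.85
ee_pos: [0.4724, 0.1781, 0.0935]
eef_rot: [-1.57, 0.0, 1.787]
force: [-0.0, 0.3, -0.4]
grip_width: 0.0272
```

```bash
python3 chk.py w7
```

```text
t 7.85 p [0.4724 0.1781 0.0935] rot [-1.57   0.     1.787] F [-0.   0.3 -0.4] w 0.0272
412 top z [0.0945 0.095  0.0956]
```

Request:
jog_arm(targets=[[2.75, [0, 0, 0], 0], [2.75, [0, 0, 0], 0]])

```text
time_s: 8.1
ee_pos: [0.4725, 0.1783, 0.0936]
eef_rot: [-1.571, 0.0, 1.786]
force: [0.3, -0.2, -0.7]
grip_width: 0.0277
```

```bash
python3 chk.py w8
```

```text
t 8.1 p [0.4725 0.1783 0.0936] rot [-1.571  0.     1.786] F [ 0.3 -0.2 -0.7] w 0.0277
436 top z [0.0917 0.0922 0.0926]
```

The knob top is at 0.092, the same as at the start, so the pin has dropped in with no side force. I open and lift away.

Request:
jog_arm(targets=[[4, [0, 0, 0], 0], [6, [0, 0, 0], 0], [6, [0, 0, 0], 0], [6, [0, -2, 0], 0], [6, [0, -5, 0], 0], [6, [0, -9, 0], 0], [6, [0, -12, 0], 0], [6, [0, -12, 0], 0], [6, [0, -12, 0], 0]])

```text
time_s: 9.05
ee_pos: [0.4725, 0.1785, 0.2136]
eef_rot: [-1.571, -0.0, 1.786]
force: [-0.8, -0.2, 0.1]
grip_width: 0.0601
```

```bash
python3 - <<'E'
from h import *
from station import optics
o,c=wrist("w9");n,p=knob(c);t=p[p[:,2]>np.percentile(p[:,2],90)-.004];print("knob top z",np.median(t[:,2]),(t.min(0)+t.max(0))/2)
s=optics.camera("side");cv2.imwrite("pics/s9.png",s["img"][:,:,::-1])
P=cloud(s);m=np.s_[175:230,240:310];q=P[m];k=(s["img"][m].max(-1)<60)&(q[...,2]>.055)&(q[...,2]<.12);print("side knob",k.sum(),np.median(q[k],0),q[k][:,2].max())
E
```

```text
t 9.05 p [0.4725 0.1785 0.2136] rot [-1.571 -0.     1.786] F [-0.8 -0.2  0.1] w 0.0601
knob top z 0.0920143700132399 [0.47190364 0.17869892 0.09171976]
side knob 117 [0.46878749 0.16900762 0.07591109] 0.09326896267681888
```

View pics/s9.png

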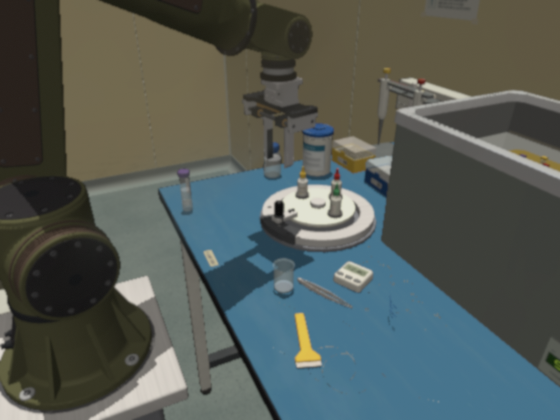

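The side view shows the knob seated low at (279,208), over the plate. The tube, beaker and timer are where they were, and the gripper is clear. I hand in.

```bash
python3 -c "
from station import ctrl
print(ctrl.hand_in())"
```

```text
the job is handed in; nothing more can be done
None
```

The turntable is on its next station, with the pin down in the stop plate's hole. I drew the pin up about 12 mm and turned the table about 0.70 rad. I then lowered the pin until it touched the plate and loosened the jaws so that only the spring held it down. From there I felt forward in 1 mm steps until it dropped in, at about 0.77 rad by camera, then opened the jaws and lifted clear. The job was handed in at about 9 s.

- **Pin seated:** the last check puts the knob top at 0.092 m, the same height as when it was home at the start. It read about 0.101 m while riding on the plate, and 0.095 m on the first look after the drop, because it was still falling.
- **Forces:** wrist readings stayed under about 7 N throughout and were near zero after the pin dropped. The force on the shank itself isn't measured directly.
- **Bystanders:** the tube, beaker and timer stand as before in the side view; I judged this by eye and did not measure it.
- **Disagreement:** the first camera estimates of the knob position differed by up to about 6 mm. The wrist camera's estimate proved right when I gripped the knob.

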